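Four clicks on the filter wheel

ROBOT

A 7-joint arm with a two-finger parallel gripper is mounted at the origin on the work surface. World frame = base frame: x ahead of the robot, y to its left, z up, the work surface at z = 0. Lengths are in m, angles in rad, forces in N, time in s.
With the tool pointing down it reaches from about 0.4 to 0.85 m from the base axis. Payload 10.4 kg.
Tool frame: the origin (TCP) lies at the very end of the fingers, on their centre line; the grasp point (between the pads) lies 19 mm behind it; z points along the fingers, y is the direction in which the jaws open and shut (so a half turn about z gives the same grasp; the last joint's range is limited). The gripper opens to 85 mm and grips with 20 to 120 N. Pads are 22 mm wide; open, the fingers measure 114 mm over their backs; the gripper's body (76 mm by 85 mm) begins 54 mm behind the grasp point. The pads swing forward as they close: fully open they stand 13 mm farther back than shut.
Start: joints at [1.13, 0.332, -0.065, 1.46, 0.022, 1.35, -0.088], TCP at [0.254, -0.571, 0.231] pointing down, gripper open.
Joint ranges: [-2.6, 2.6], [-0.5, 2.12], [-1.47, 1.34], [0.16, 2.42], [-1.27, 4.41], [0.06, 2.06], [-2.6, 2.6]. Speed limits (rad/s): [2.22, 2.22, 2.79, 2.79, 3.14, 3.14, 3.14].

INTERFACE

Orientations are given as a unit quaternion [x, y, z, w].
In Python, from workcell import get_obs, camera, camera_info, hand_in gives the robot as it stands.
- The arm moves only by the tool move_arm, never from a script. Its argument "moves" is a list of rows, each a list of 3 entries, a list of its own where there are three numbers: the shift along the tool's x, y, z in units of 25 mm (1.0 is 25 mm), then the turn, a rotation vector about the tool's x, y, z in degrees, then the opening, from 0 (shut) to 1 (fully open). A call has 1 to 5 rows; each row shifts and turns the commanded pose from where the row before left it, along the tool's axes as they then stand; what a row does not reach is not made up. A row lasts 1/8 s, in which the tool goes at most 62.5 mm and 10.7 degrees, less where a joint would pass 70% of its speed; a pose out of reach is approached as far as the arm can. A call is refused whole if a number of a shift passes 1 or a number of a turn 10.7, either way. A call with a gripper value outside its range is refused whole. The fingers move at their own pace and stop on an object; "squeeze" is the grip in N (left out, the last holds). Time passes only in rows, so rows that do not move let the fingers close. It gives the time, the measured TCP pose, the force and the opening at its end, in the units of the state.
- get_obs(): the state, without advancing time (a new reading comes with each control period).
- camera(name): name is "scene" or "top"; returns the picture (384x512x3 uint8, red, green, blue); there is no depth.
- camera_info(name): a dict with "fx", "fy", "cx", "cy" (pixels), "origin" and "rotation" of the camera in the world. Camera axes: x right, y down, z forward; pixel columns grow to the right and rows downward; lengths in m; the calibration is good to about 2 mm. A picture is of the moment at which its call begins. camera_info takes no time and is no camera call.
- hand_in(): hands the job in, once; it reports no verdict.
The state is a dict: "clock": time; "joint_pos": joint angles; "joint_velocities": joint speeds; "tau": joint torques, N m; "position": TCP position; "ee_rot": TCP orientation; "ft_force": force on the tool from outside, world axes, zero at the start; "torque": the same for the moment, N m; "grip_width": opening from 0.0 (shut) to 1.0 (fully open).
Only numpy, scipy, OpenCV 4.12 (cv2) and the standard library are available. Lean on these libraries where they do the work, as an engineer would, in place of code of your own. Each camera call takes 0.05 s, during which the arm holds its last target. There are 200 camera calls.

TASK

Bring the fourth filter into the lamp's beam: with light fingertip pushes on its rim lugs, turn the upright filter wheel forward exactly four clicks, its top edge going to the robot's left, never past the fourth click nor backward out of its first stop (the empty port lies there), and leave it resting in the fourth click stop. Push it only, never grip it, and do not lift or shift the rail unit it stands on or disturb the loose things beside it.

Things in the scene. Friction and masses are not known exactly. Their poses are not given: they have to be found in the camera images.
- hub (a point): Centre of the upright filter wheel, on its level axis, 130 mm above the table. Axes are the rail unit's: x along the wheel's axis and the beam, from the light sensor (near the robot) to the finned lamp house (far end); y to the robot's left, in the plane of the wheel; z up. Yaw varies by 0.45 rad. The wheel: an aluminium disc 92 mm wide, 12 mm thick (6 mm to each side in x), eight lugs on its rim.
- rim_top (a point): Fixed point 70 mm straight above the hub, 200 mm over the table: the height of the lug tips. The eight lugs stand 45 degrees apart, each from the disc's edge (46 mm from the axis) out to 70 mm, 10 mm wide along the rim, 24 mm deep in x. In a click stop this point is mid-gap: the nearest lugs stand 22.5 degrees to either side. Over the wheel all is free; the rest of the unit is under 155 mm high.
- beam (a point): Where the beam crosses the wheel, 34 mm straight below the hub. Eight cells 19 mm wide, 34 mm from the axis, one per stop. At the start the solid black blank is here (after four clicks it is at the top) and the filter wanted is at the top. A fingertip lowered beside a lug to about 52 mm over the hub and moved level along y turns the wheel; then lift, go back, push the next lug.
- wheel (a joint): Angle of the wheel (rad): 0 at the start, growing as it turns forward (top edge to the hub's +y, the robot's left). No end stops; a click stop each 0.785: the first click is at 0.785, the fourth at 3.142. A spring plunger holds it in a stop with 0.16 N m (3 N at the lugs), falling to none half-way, when a lug is straight up; from there it snaps on into the next stop and does not coast past.
- rail_unit: Loose rail unit that carries light sensor, wheel and lamp: dark base plate 390 x 120 mm (175 mm from the wheel on the sensor's side, 215 mm on the lamp's) on four rubber feet, 5.3 kg in all. Origin on the table right under the hub; axes as the hub's. Level pushes of up to 10 N on the lugs neither slide nor tip it.
- lens_post: Bystander: lens in a black ring on a steel post with a round foot 45 mm wide, 97 mm high; origin under its foot.
- filter_jar: Bystander: small jar with black cap, 38 mm wide, 30 mm high; origin under its centre.
- hex_driver: Bystander: driver with black handle lying on the table, 170 mm long; origin on the table under it, x along it.
- lens_cap: Bystander: black lens cap lying flat, 42 mm wide, 10 mm high; origin under its centre.
- slide_box: Bystander: white box for slides, 85 x 65 x 32 mm; origin under its centre.
- wash_bottle: Bystander: white plastic bottle with blue cap, 52 mm wide, 125 mm high; origin under its centre.

How it is judged:
By the outcome, as a careful person would: the job done as asked, in the order asked, and still so for the second after the job is handed in, with the robot touching nothing.
It also fails if it takes over 54 s, if anything falls off the work surface, if the arm or the gripper's body presses on something with over 40 N, if the wrist force passes 120 N, or if a joint passes its speed limit or range.

## Working session

There is one attempt and no reset: what is moved stays moved. The work goes in short steps, Python scripts to look and compute and a tool call to move; the robot and the scene stay as the last step left them, time stands still between calls to the robot, and variables do not carry over. Pictures are saved under pics/ and viewed, about 8 in all and at most 12, crops included, and the job is handed in when it is done.

Besides the shell and the picture viewer there is one more tool, called after "Request:" by a JSON object that holds its "name" and its "arguments". move_arm: Moves the arm, as the interface text tells. Its arguments: {"type":"object","properties":{"moves":{"type":"array","items":{"type":"array"}},"squeeze":{"type":"number"}},"required":["moves"]}

```bash
mkdir -p pics; python3 - <<'E'
from workcell import *
import cv2,numpy as np
for n in("scene","top"):
    cv2.imwrite(f"pics/{n}0.png",cv2.resize(camera(n)[:,:,::-1],(800,600),interpolation=cv2.INTER_CUBIC))
    i=camera_info(n);print(n,{k:np.round(v,4).tolist() for k,v in i.items()})
o=get_obs();print({k:np.round(v,3).tolist() for k,v in o.items()})
E
```

```text
scene {'fx': 437.6247, 'fy': 437.6247, 'cx': 251.1191, 'cy': 189.686, 'origin': [1.2135, -0.2721, 1.0877], 'rotation': [0.8175, 0.4842, -0.1543, -0.2711]}
top {'fx': 367.3454, 'fy': 367.3454, 'cx': 250.545, 'cy': 191.6587, 'origin': [0.5377, 0.0479, 0.8985], 'rotation': [0.7152, -0.6957, 0.0504, -0.0449]}
{'clock': 0.1, 'joint_pos': [1.13, 0.333, -0.065, 1.461, 0.022, 1.35, -0.089], 'joint_velocities': [0.001, -0.0, -0.001, -0.001, 0.001, -0.001, 0.002], 'tau': [0.002, -62.674, 0.049, -39.243, 0.016, 0.007, -0.0], 'position': [0.253, -0.571, 0.231], 'ee_rot': [0.978, 0.207, -0.0, -0.001], 'ft_force': [0.456, -0.312, 0.267], 'torque': [0.044, -0.007, 0.028], 'grip_width': 1.003}
```

View pics/scene0.png

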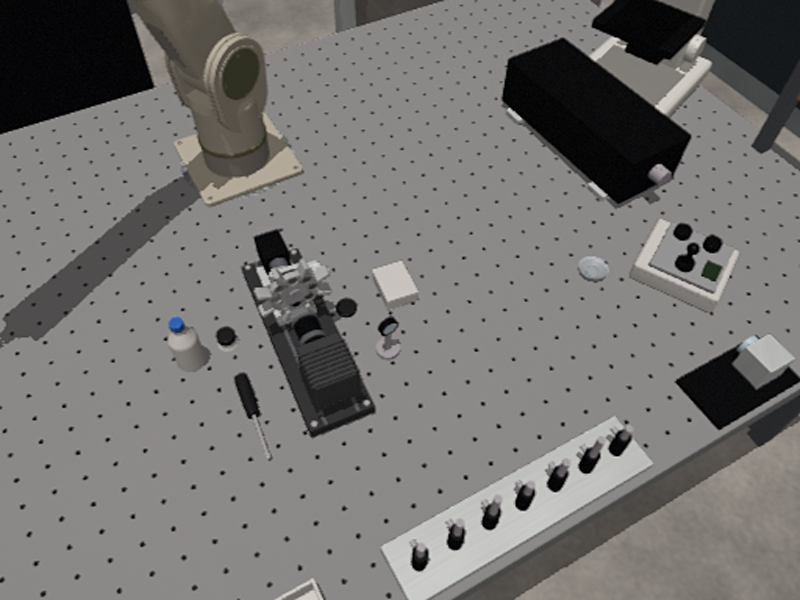

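View pics/top0.png

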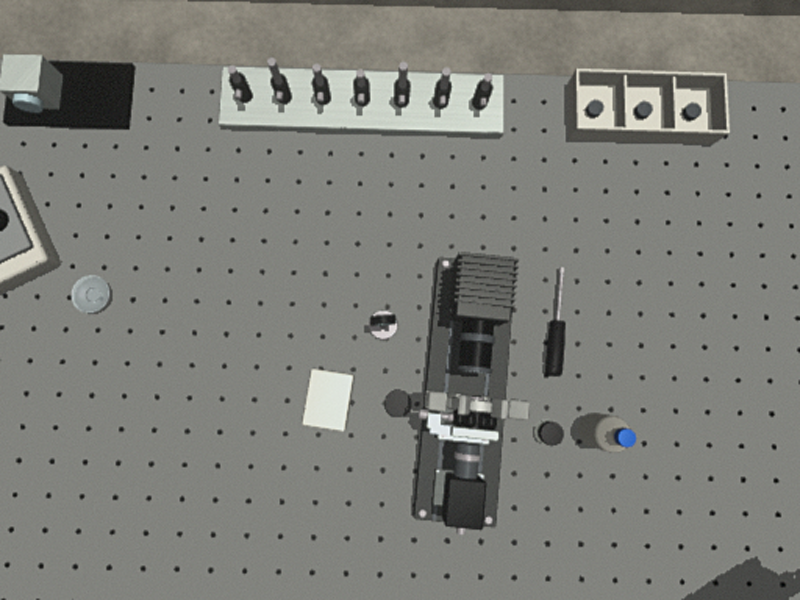

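The top view shows the rail unit from about (455,525) at the sensor end to (485,255) at the lamp end. The wheel is near (465,410), the lens cap at (398,403) and the jar at (549,433). I'll zoom in for exact points.

```bash
python3 - <<'E'
from workcell import *
import cv2,numpy as np
a=camera("top")[150:350,240:350,::-1]; b=camera("scene")[140:280,140:250,::-1]
a=cv2.resize(a,None,fx=3,fy=3,interpolation=cv2.INTER_CUBIC)
b=cv2.resize(b,None,fx=4,fy=4,interpolation=cv2.INTER_CUBIC)
c=np.zeros((600,780,3),np.uint8);c[:600,:330]=a;c[:560,335:775]=b
cv2.imwrite("pics/z1.png",c)
E
cat > h.py <<'E'
import numpy as np
from workcell import camera_info
def quatrot(n):
    i=camera_info(n);r=np.array(i["rotation"]);
    from scipy.spatial.transform import Rotation as R
    return i,(R.from_quat(r).as_matrix() if r.size==4 else r)
def ray(n,u,v,z):
    i,R=quatrot(n);d=R@np.array([(u-i["cx"])/i["fx"],(v-i["cy"])/i["fy"],1]);o=np.array(i["origin"])
    return o+d*(z-o[2])/d[2]
def proj(n,p):
    i,R=quatrot(n);c=R.T@(np.array(p)-i["origin"]);return np.array([i["fx"]*c[0]/c[2]+i["cx"],i["fy"]*c[1]/c[2]+i["cy"]])
E
python3 - <<'E'
from h import *
s=512/800
for n,u,v in [("ll",423,513),("lr",489,521),("ul",446,262)]: print(n,ray("top",u*s,v*s,.02).round(4))
E
```

```text
ll [ 0.3415 -0.0122  0.02  ]
lr [ 0.3327 -0.1095  0.02  ]
ul [ 0.7185 -0.0407  0.02  ]
```

View pics/z1.png

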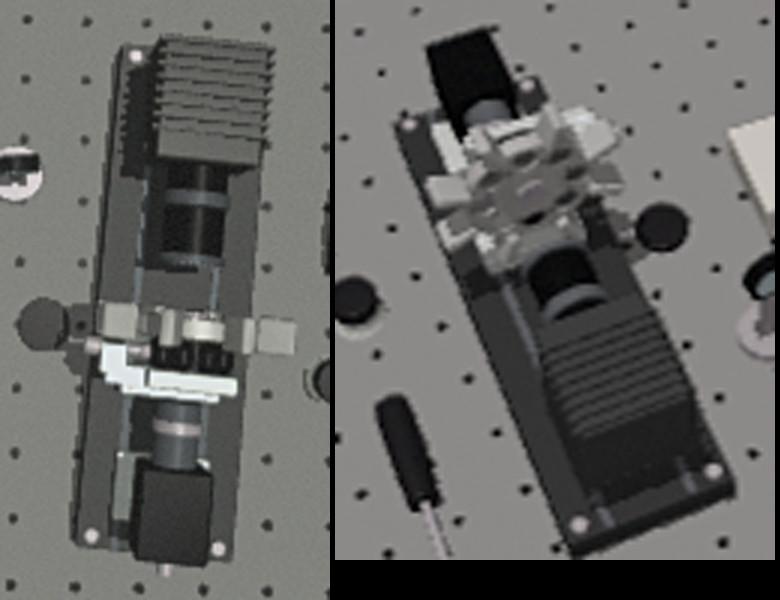

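The zoomed crop shows the base screws in both views: in top, LL (92,536), LR (218,549) and UL (136,56); in scene, (407,124), (526,86), (713,471) and (579,524). The wheel is face-on to the rail, with a mid-gap at the top.

```bash
python3 - <<'E'
from h import *
from scipy.optimize import least_squares as LS
T=dict(ll=(92,536),lr=(218,549),ul=(136,56)); S=dict(lr=(407,124),ll=(526,86),ul=(713,471),ur=(579,524))
T={k:(u/3+240-.33,v/3+150-.33) for k,(u,v) in T.items()}
S={k:((u-335)/4+140-.4,v/4+140-.4) for k,(u,v) in S.items()}
for k in T: 
    r=LS(lambda p:np.r_[proj("top",p)-T[k],proj("scene",p)-S[k]],[.5,0,.03]);print(k,r.x.round(4),r.fun.round(2))
# rect fit: unit pose hub x,y,yaw, z, half-spacings; screws symmetric about plate centre (20 mm ahead of hub)
def pts(q):
    x,y,t,z,a,b=q;c,s=np.cos(t),np.sin(t)
    return {k:(x+c*lx-s*ly,y+s*lx+c*ly,z) for k,lx,ly in[("ll",.02-a,b),("lr",.02-a,-b),("ul",.02+a,b),("ur",.02+a,-b)]}
def f(q):
    P=pts(q);return np.concatenate([proj("top",P[k])-T[k] for k in T]+[proj("scene",P[k])-S[k] for k in S])
r=LS(f,[.5,-.06,-.1,.03,.185,.05]);print(r.x.round(4),r.fun.round(2))
x,y,t=r.x[:3];c,s=np.cos(t),np.sin(t)
for n in("top","scene"):
  for a in(-67.5,-22.5,22.5,67.5):
    th=np.radians(a);ly=.07*np.sin(th);h=.13+.07*np.cos(th)
    for lx in(-.012,.012):
      u=proj(n,(x+c*lx-s*ly,y+s*lx+c*ly,h)); u=(u-[240,150])*3 if n=="top" else (u-140)*4+[335,0]
      print(n,a,lx,u.round(0))
E
```

```text
ll [ 0.3443 -0.01    0.0311] [-0.26 -0.14 -0.42 -0.04]
lr [ 0.3373 -0.1057  0.0325] [-0.08 -0.04 -0.12 -0.02]
ul [ 0.7146 -0.0376  0.0329] [-0.33 -0.16 -0.41  0.02]
[ 0.5061 -0.0699 -0.0733  0.0327  0.1854  0.0477] [-0.12 -0.13 -0.18 -0.16 -0.43 -0.1  -0.01 -0.03 -0.49 -0.26 -0.35 -0.02
 -0.17  0.18]
top -67.5 -0.012 [293. 356.]
top -67.5 0.012 [295. 319.]
top -22.5 -0.012 [248. 354.]
top -22.5 0.012 [250. 315.]
top 22.5 -0.012 [163. 345.]
top 22.5 0.012 [166. 307.]
top 67.5 -0.012 [ 98. 336.]
top 67.5 0.012 [102. 299.]
scene -67.5 -0.012 [421. 177.]
scene -67.5 0.012 [432. 204.]
scene -22.5 -0.012 [467. 123.]
scene -22.5 0.012 [480. 150.]
scene 22.5 -0.012 [545.  97.]
scene 22.5 0.012 [558. 123.]
scene 67.5 -0.012 [603. 115.]
scene 67.5 0.012 [615. 140.]
```

The fit puts the hub at (0.506, −0.070) with yaw −0.073 rad, and the predicted lug tips match the picture. First I'll turn the tool so its x lies along the unit's +y (−61.9° about tool z) and shut the fingers.

Request:
{"name": "move_arm", "arguments": {"moves": [[[0,0,0],[0,0,-10.3],0],[[0,0,0],[0,0,-10.3],0],[[0,0,0],[0,0,-10.3],0],[[0,0,0],[0,0,-10.3],0],[[0,0,0],[0,0,-10.3],0]], "squeeze": 20}}

```text
clock: 0.82
position: [0.2535, -0.5712, 0.2311]
ee_rot: [0.789, 0.614, 0.0, -0.0]
ft_force: [0.3, 0.0, 0.8]
grip_width: -0.0
```

Request:
{"name": "move_arm", "arguments": {"moves": [[[0,0,0],[0,0,-10.4],0],[[0,0,0],[0,0,0],0],[[0,0,0],[0,0,0],0]]}}

```text
clock: 1.2
position: [0.2535, -0.5712, 0.2312]
ee_rot: [0.734, 0.679, 0.0, -0.0]
ft_force: [-0.5, -0.7, 1.1]
grip_width: 0.001
```

```bash
cat >> h.py <<'E'
HUB=np.array([.5061,-.0699]);YAW=-.0733
def st():
    from workcell import get_obs
    from scipy.spatial.transform import Rotation as R
    o=get_obs();p=o["position"];M=R.from_quat(o["ee_rot"]).as_matrix()
    c,s=np.cos(YAW),np.sin(YAW);d=p[:2]-HUB
    print("t",round(o["clock"],2),"unit xyz mm",(1e3*np.array([c*d[0]+s*d[1],-s*d[0]+c*d[1],p[2]])).round(1),"toolx deg vs unit y",round(np.degrees(np.arctan2(M[1,0],M[0,0])-YAW)-90,2),"tilt",M[:2,2].round(3),"F",np.round(o["ft_force"],1),"g",round(o["grip_width"],2),"q",np.round(o["joint_pos"],2))
    def to(x,y,z):
        w=np.array([*(HUB+[c*x-s*y,s*x+c*y]),z]);print("shift to",(x,y,z),"units",(M.T@(w-p)/.025).round(2))
    return to
E
python3 -c "
from h import *
st()(0,-.055,.231)"
```

```text
t 1.2 unit xyz mm [-215.2 -518.5  231.2] toolx deg vs unit y -0.2 tilt [-0.  0.] F [-0.5 -0.7  1.1] g 0.0 q [ 1.24  0.34 -0.21  1.45  0.07  1.35  0.95]
shift to (0, -0.055, 0.231) units [1.857e+01 8.540e+00 1.000e-02]
```

Request:
{"name": "move_arm", "arguments": {"moves": [[[0.93,0.43,0],[0,0,0],0],[[0.93,0.43,0],[0,0,0],0],[[0.93,0.43,0],[0,0,0],0],[[0.93,0.43,0],[0,0,0],0],[[0.93,0.43,0],[0,0,0],0]]}}

```text
clock: 1.82
position: [0.3163, -0.458, 0.2314]
ee_rot: [0.733, 0.68, -0.0, 0.0]
ft_force: [0.5, -0.9, 0.1]
grip_width: 0.001
```

Request:
{"name": "move_arm", "arguments": {"moves": [[[0.93,0.43,0],[0,0,0],0],[[0.93,0.43,0],[0,0,0],0],[[0.93,0.43,0],[0,0,0],0],[[0.93,0.43,0],[0,0,0],0],[[0.93,0.43,0],[0,0,0],0]]}}

```text
clock: 2.45
position: [0.3782, -0.346, 0.2314]
ee_rot: [0.733, 0.68, -0.0, 0.0]
ft_force: [0.7, -0.4, -0.3]
grip_width: 0.002
```

Request:
{"name": "move_arm", "arguments": {"moves": [[[0.93,0.43,0],[0,0,0],0],[[0.93,0.43,0],[0,0,0],0],[[0.93,0.43,0],[0,0,0],0],[[0.93,0.43,0],[0,0,0],0],[[0.93,0.43,0],[0,0,0],0]]}}

```text
clock: 3.08
position: [0.4401, -0.2339, 0.2314]
ee_rot: [0.733, 0.68, -0.0, 0.0]
ft_force: [-0.3, -0.3, -0.2]
grip_width: -0.001
```

```bash
python3 -c "
from h import *
st()(0,-.055,.231)"
```

```text
t 3.08 unit xyz mm [ -53.8 -168.4  231.4] toolx deg vs unit y -0.06 tilt [ 0. -0.] F [-0.3 -0.3 -0.2] g -0.0 q [ 0.87  0.08 -0.49  1.77  0.04  1.3   0.29]
shift to (0, -0.055, 0.231) units [4.54 2.15 0.02]
```

Request:
{"name": "move_arm", "arguments": {"moves": [[[0.91,0.43,0],[0,0,0],0],[[0.91,0.43,0],[0,0,0],0],[[0.91,0.43,0],[0,0,0],0],[[0.91,0.43,0],[0,0,0],0],[[0.91,0.43,0],[0,0,0],0]]}}

```text
clock: 3.7
position: [0.5019, -0.1244, 0.2314]
ee_rot: [0.733, 0.68, -0.0, 0.0]
ft_force: [-0.6, -0.3, 0.4]
grip_width: 0.0
```

Request:
{"name": "move_arm", "arguments": {"moves": [[[0,0,0],[0,0,0],0],[[0,0,0.6],[0,0,0],0],[[0,0,0],[0,0,0],0]]}}

```text
clock: 4.08
position: [0.5003, -0.1264, 0.2146]
ee_rot: [0.733, 0.68, -0.001, -0.001]
ft_force: [0.1, -0.9, -0.5]
grip_width: -0.002
```

```bash
python3 - <<'E'
from h import *
from workcell import camera
import cv2
st()(0,-.055,.185)
a=camera("top")[200:290,240:360,::-1]; b=camera("scene")[120:240,140:250,::-1]
a=cv2.resize(a,None,fx=3,fy=3,interpolation=cv2.INTER_CUBIC);b=cv2.resize(b,None,fx=4,fy=4,interpolation=cv2.INTER_CUBIC)
c=np.zeros((480,800,3),np.uint8);c[:270,:360]=a;c[:480,360:800]=b
cv2.imwrite("pics/z2.png",c)
E
```

```text
t 4.08 unit xyz mm [ -1.6 -56.8 214.6] toolx deg vs unit y -0.07 tilt [-0.003  0.   ] F [ 0.1 -0.9 -0.5] g -0.0 q [ 0.71  0.15 -0.6   1.74  0.09  1.28  0.02]
shift to (0, -0.055, 0.185) units [0.07 0.07 1.18]
```

View pics/z2.png

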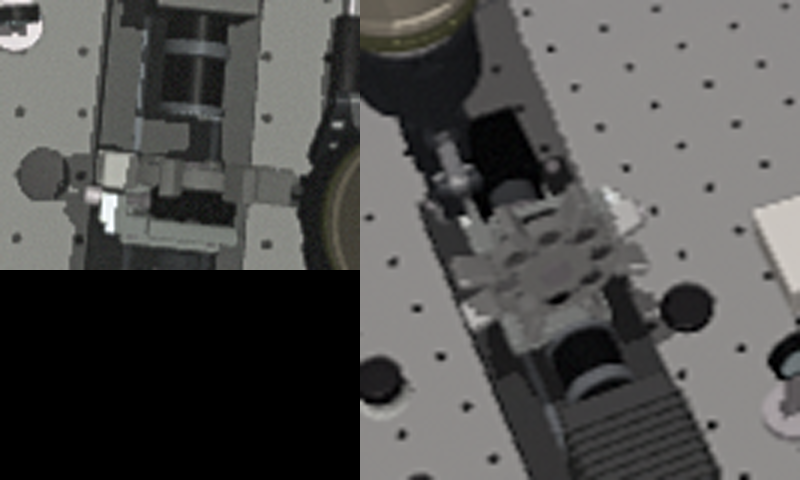

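The gripper hangs beside the wheel on the robot's right. The fingertip is near (455,180) in the scene crop, outside the −22.5° lug, and the wheel is untouched. I'll lower it and start the push slowly.

Request:
{"name": "move_arm", "arguments": {"moves": [[[0,0.06,0.6],[0,0,0],0],[[0,0,0.58],[0,0,0],0],[[0.2,0,0],[0,0,0],0],[[0.25,0,0],[0,0,0],0]]}}

```text
clock: 4.68
position: [0.504, -0.1139, 0.1869]
ee_rot: [0.732, 0.681, 0.0, -0.0]
ft_force: [0.6, 0.5, -0.9]
grip_width: -0.001
```

```bash
python3 -c "
from h import *
st()(0,0,.185)"
```

```text
t 4.67 unit xyz mm [  1.2 -44.1 186.9] toolx deg vs unit y 0.05 tilt [0. 0.] F [ 0.6  0.5 -0.9] g -0.0 q [ 0.69  0.17 -0.61  1.78  0.11  1.22 -0.02]
shift to (0, 0, 0.185) units [ 1.76 -0.05  0.08]
```

Request:
{"name": "move_arm", "arguments": {"moves": [[[0.2,0,0.05],[0,0,0],0],[[0.2,0,0],[0,0,0],0],[[0.2,0,0],[0,0,0],0]]}}

```text
clock: 5.05
position: [0.5059, -0.1022, 0.1873]
ee_rot: [0.733, 0.68, -0.0, 0.003]
ft_force: [-1.0, -7.1, 7.2]
grip_width: -0.003
```

Request:
{"name": "move_arm", "arguments": {"moves": [[[0.2,0,0],[0,0,0],0],[[0.2,0,0],[0,0,0],0]]}}

```text
clock: 5.3
position: [0.5065, -0.0904, 0.1867]
ee_rot: [0.733, 0.681, 0.0, 0.001]
ft_force: [-0.6, -4.2, 3.3]
grip_width: 0.001
```

Request:
{"name": "move_arm", "arguments": {"moves": [[[0.25,0,0],[0,0,0],0],[[0.25,0,0],[0,0,0],0]]}}

```text
clock: 5.55
position: [0.5069, -0.0764, 0.1857]
ee_rot: [0.732, 0.681, 0.0, 0.0]
ft_force: [1.3, -2.3, 1.3]
grip_width: 0.003
```

Request:
{"name": "move_arm", "arguments": {"moves": [[[0.2,0,0],[0,0,0],0],[[0,0,0],[0,0,0],0]]}}

```text
clock: 5.8
position: [0.5067, -0.0709, 0.1852]
ee_rot: [0.732, 0.681, -0.0, -0.001]
ft_force: [-0.2, 0.5, 0.1]
grip_width: -0.002
```

```bash
python3 - <<'E'
from h import *
from workcell import camera
import cv2
st()(0,0,.185)
a=camera("top")[200:290,240:360,::-1]; b=camera("scene")[120:240,140:250,::-1]
a=cv2.resize(a,None,fx=3,fy=3,interpolation=cv2.INTER_CUBIC);b=cv2.resize(b,None,fx=4,fy=4,interpolation=cv2.INTER_CUBIC)
c=np.zeros((480,800,3),np.uint8);c[:270,:360]=a;c[:480,360:800]=b
cv2.imwrite("pics/z3.png",c)
E
```

```text
t 5.8 unit xyz mm [  0.7  -1.  185.2] toolx deg vs unit y 0.12 tilt [-0.001  0.001] F [-0.2  0.5  0.1] g -0.0 q [ 0.64  0.17 -0.64  1.79  0.11  1.22 -0.1 ]
shift to (0, 0, 0.185) units [ 0.04 -0.03  0.01]
```

View pics/z3.png

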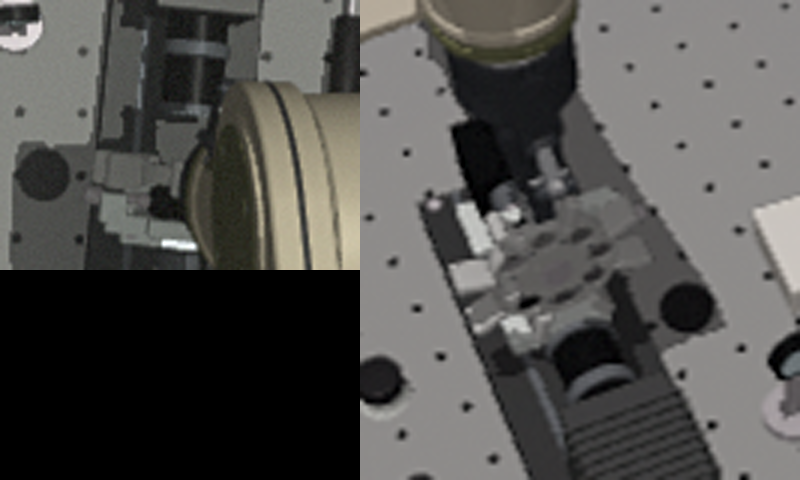

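The black blank has moved from (560,300) to (530,300), the forward sense at the bottom, and the contact force is now zero, so click 1 is done. I'll lift, go back, and push 4 mm deeper and more slowly.

Request:
{"name": "move_arm", "arguments": {"moves": [[[0,0,-0.6],[0,0,0],0],[[0,0,-0.6],[0,0,0],0],[[0,0,0],[0,0,0],0],[[-0.7,0,0],[0,0,0],0],[[-0.7,0,0],[0,0,0],0]]}}

```text
clock: 6.52
position: [0.504, -0.1088, 0.2151]
ee_rot: [0.733, 0.681, -0.0, -0.0]
ft_force: [-0.1, 0.5, -0.0]
grip_width: -0.001
```

Request:
{"name": "move_arm", "arguments": {"moves": [[[-0.7,0,0],[0,0,0],0],[[0,0,0],[0,0,0],0]]}}

```text
clock: 6.78
position: [0.5027, -0.1266, 0.2152]
ee_rot: [0.733, 0.68, -0.0, -0.0]
ft_force: [0.4, 0.9, -0.0]
grip_width: 0.0
```

```bash
python3 - <<'E'
from h import *
from workcell import camera
import cv2
st()(0,-.055,.181)
b=camera("scene")[120:240,140:250,::-1]
cv2.imwrite("pics/z4.png",cv2.resize(b,None,fx=5,fy=5,interpolation=cv2.INTER_CUBIC))
E
```

```text
t 6.78 unit xyz mm [  0.8 -56.8 215.2] toolx deg vs unit y -0.15 tilt [-0.001 -0.   ] F [ 0.4  0.9 -0. ] g 0.0 q [ 0.71  0.15 -0.6   1.74  0.09  1.28  0.01]
shift to (0, -0.055, 0.181) units [ 0.07 -0.03  1.37]
```

View pics/z4.png

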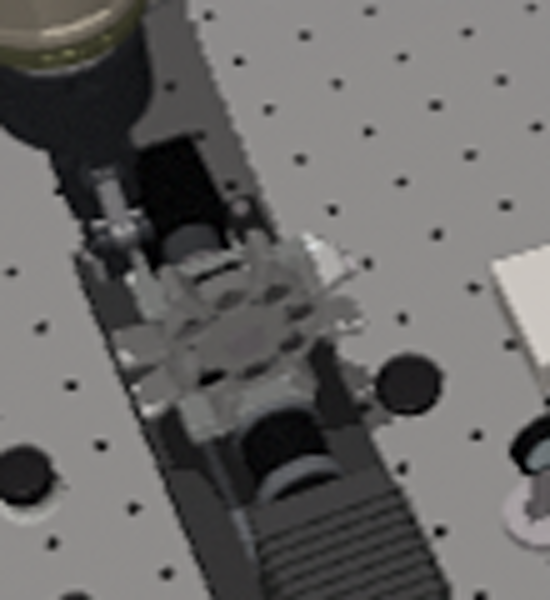

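The wheel rests in a stop with the blank at (210,378), one click on, and nothing else has moved. Now the second push, total +2.25 along tool x.

Request:
{"name": "move_arm", "arguments": {"moves": [[[0,0,0.7],[0,0,0],0],[[0,0,0.67],[0,0,0],0],[[0,0,0],[0,0,0],0],[[0.25,0,0],[0,0,0],0],[[0.2,0,0],[0,0,0],0]]}}

```text
clock: 7.45
position: [0.5044, -0.1126, 0.1818]
ee_rot: [0.732, 0.681, 0.0, 0.0]
ft_force: [0.4, -0.5, -0.1]
grip_width: -0.003
```

Request:
{"name": "move_arm", "arguments": {"moves": [[[0.15,0,0],[0,0,0],0],[[0.15,0,0],[0,0,0],0],[[0.15,0,0],[0,0,0],0]]}}

```text
clock: 7.82
position: [0.5055, -0.1052, 0.183]
ee_rot: [0.733, 0.68, -0.001, 0.003]
ft_force: [-1.3, -10.3, 9.2]
grip_width: -0.002
```

Request:
{"name": "move_arm", "arguments": {"moves": [[[0.15,0,0],[0,0,0],0],[[0.15,0,0],[0,0,0],0],[[0.2,0,0],[0,0,0],0],[[0.2,0,0],[0,0,0],0]]}}

```text
clock: 8.32
position: [0.5065, -0.0847, 0.1819]
ee_rot: [0.732, 0.681, 0.0, 0.001]
ft_force: [-0.1, -2.9, 2.3]
grip_width: -0.003
```

Request:
{"name": "move_arm", "arguments": {"moves": [[[0.2,0,0],[0,0,0],0],[[0.2,0,0],[0,0,0],0],[[0.2,0,0],[0,0,0],0],[[0.05,0,0],[0,0,0],0],[[0,0,0],[0,0,0],0]]}}

```text
clock: 8.95
position: [0.5071, -0.068, 0.1812]
ee_rot: [0.732, 0.681, -0.0, -0.0]
ft_force: [0.0, -0.0, 0.4]
grip_width: -0.0
```

```bash
python3 -c "
from h import *
st()(0,0,.181)"
```

```text
t 8.95 unit xyz mm [  0.9   1.9 181.2] toolx deg vs unit y 0.06 tilt [-0.  0.] F [ 0.  -0.   0.4] g -0.0 q [ 0.63  0.17 -0.64  1.8   0.11  1.21 -0.11]
shift to (0, 0, 0.181) units [-0.08 -0.04  0.01]
```

Force was higher (10 N sideways, 9 N up), which is friction from the rising lug. For the next pushes the fingertip will rise along with the lug. First I'll lift, go back and check that the rail hasn't shifted.

Request:
{"name": "move_arm", "arguments": {"moves": [[[0,0,-0.7],[0,0,0],0],[[0,0,-0.7],[0,0,0],0],[[0,0,0],[0,0,0],0],[[-0.8,0,0],[0,0,0],0],[[-0.8,0,0],[0,0,0],0]]}}

```text
clock: 9.57
position: [0.5043, -0.1087, 0.2163]
ee_rot: [0.732, 0.681, -0.0, 0.0]
ft_force: [0.4, 0.3, 0.2]
grip_width: 0.003
```

Request:
{"name": "move_arm", "arguments": {"moves": [[[-0.7,0.04,0],[0,0,0],0],[[0,0,0],[0,0,0],0]]}}

```text
clock: 9.82
position: [0.5039, -0.1271, 0.2161]
ee_rot: [0.733, 0.68, -0.0, -0.0]
ft_force: [0.1, 0.4, -0.2]
grip_width: 0.0
```

```bash
python3 - <<'E'
from h import *
from workcell import camera
import cv2
st()(0,-.055,.181)
b=camera("scene")[120:240,140:250,::-1]
cv2.imwrite("pics/z5.png",cv2.resize(b,None,fx=5,fy=5,interpolation=cv2.INTER_CUBIC))
# shift check of the far (lamp) part and rest vs. last picture
a=cv2.imread("pics/z4.png",0)[410:600,150:460].astype(np.float32);c=cv2.imread("pics/z5.png",0)[410:600,150:460].astype(np.float32)
print(np.array(cv2.phaseCorrelate(a,c)[0])/5,"px")
E
```

```text
t 9.82 unit xyz mm [  2.  -57.2 216.1] toolx deg vs unit y -0.1 tilt [-0. -0.] F [ 0.1  0.4 -0.2] g 0.0 q [ 0.71  0.16 -0.6   1.73  0.09  1.28  0.01]
shift to (0, -0.055, 0.181) units [ 0.09 -0.08  1.4 ]
[0.00097783 0.01764725] px
```

View pics/z5.png

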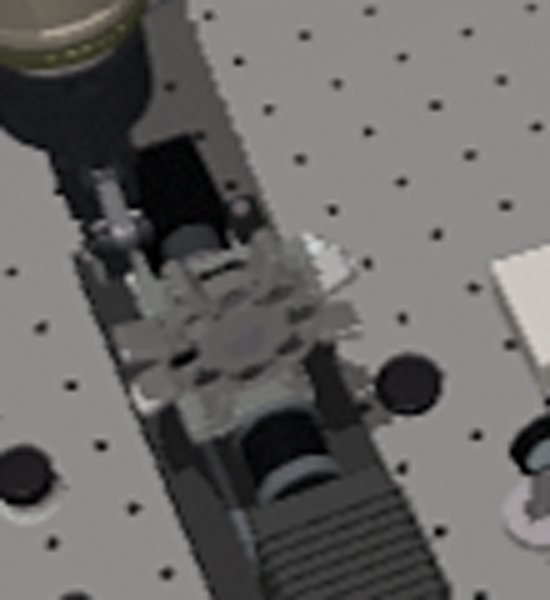

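The blank is at (185,357), two clicks on, and the rail shift is 0.02 px. For the third push the fingertip rises about 6 mm along the arc.

Request:
{"name": "move_arm", "arguments": {"moves": [[[0,-0.08,0.7],[0,0,0],0],[[0,0,0.7],[0,0,0],0],[[0,0,0],[0,0,0],0],[[0.25,0,0],[0,0,0],0],[[0.2,0,0],[0,0,0],0]]}}

```text
clock: 10.5
position: [0.5033, -0.1137, 0.1818]
ee_rot: [0.732, 0.681, 0.0, 0.0]
ft_force: [0.2, -0.0, 0.4]
grip_width: 0.0
```

Request:
{"name": "move_arm", "arguments": {"moves": [[[0.13,0,-0.02],[0,0,0],0],[[0.13,0,-0.06],[0,0,0],0],[[0.13,0,-0.06],[0,0,0],0]]}}

```text
clock: 10.88
position: [0.5037, -0.1061, 0.1849]
ee_rot: [0.733, 0.68, -0.0, 0.001]
ft_force: [1.8, -5.4, -3.5]
grip_width: -0.004
```

Request:
{"name": "move_arm", "arguments": {"moves": [[[0.13,0,-0.04],[0,0,0],0],[[0.15,0,-0.04],[0,0,0],0],[[0.15,0,-0.02],[0,0,0],0],[[0.2,0,0],[0,0,0],0],[[0.2,0,0],[0,0,0],0]]}}

```text
clock: 11.5
position: [0.5053, -0.0835, 0.1876]
ee_rot: [0.732, 0.681, 0.0, 0.0]
ft_force: [0.3, -2.1, 3.0]
grip_width: -0.0
```

Request:
{"name": "move_arm", "arguments": {"moves": [[[0.2,0,0],[0,0,0],0],[[0.2,0,0],[0,0,0],0],[[0.15,0,0],[0,0,0],0],[[0,0,0],[0,0,0],0]]}}

```text
clock: 12.0
position: [0.5059, -0.0694, 0.1871]
ee_rot: [0.732, 0.681, -0.0, -0.0]
ft_force: [0.2, -0.6, 0.1]
grip_width: -0.004
```

```bash
python3 -c "
from h import *
st()(0,0,.187)"
```

```text
t 12.0 unit xyz mm [ -0.2   0.4 187.1] toolx deg vs unit y 0.09 tilt [-0.001  0.001] F [ 0.2 -0.6  0.1] g -0.0 q [ 0.64  0.16 -0.64  1.79  0.1   1.22 -0.1 ]
shift to (0, 0, 0.187) units [-0.02  0.01  0.  ]
```

Request:
{"name": "move_arm", "arguments": {"moves": [[[0,0,-0.6],[0,0,0],0],[[0,0,-0.6],[0,0,0],0],[[0,0,0],[0,0,0],0],[[-0.8,0,0],[0,0,0],0],[[-0.8,0,0],[0,0,0],0]]}}

```text
clock: 12.62
position: [0.5031, -0.1106, 0.2173]
ee_rot: [0.732, 0.681, -0.0, 0.0]
ft_force: [-0.4, 0.6, -0.1]
grip_width: 0.0
```

Request:
{"name": "move_arm", "arguments": {"moves": [[[-0.7,0,0],[0,0,0],0],[[0,0,0],[0,0,0],0]]}}

```text
clock: 12.88
position: [0.5017, -0.1289, 0.2171]
ee_rot: [0.733, 0.68, -0.0, -0.0]
ft_force: [0.2, 0.8, -0.3]
grip_width: 0.003
```

```bash
python3 - <<'E'
from h import *
from workcell import camera
import cv2
st()(0,-.055,.181)
b=camera("scene")[120:240,140:250,::-1]
cv2.imwrite("pics/z6.png",cv2.resize(b,None,fx=5,fy=5,interpolation=cv2.INTER_CUBIC))
a=cv2.imread("pics/z4.png",0)[410:600,150:460].astype(np.float32);c=cv2.imread("pics/z6.png",0)[410:600,150:460].astype(np.float32)
print(np.array(cv2.phaseCorrelate(a,c)[0])/5,"px")
E
```

```text
t 12.88 unit xyz mm [-1.000e-01 -5.920e+01  2.171e+02] toolx deg vs unit y -0.1 tilt [-0. -0.] F [ 0.2  0.8 -0.3] g 0.0 q [ 0.71  0.15 -0.59  1.74  0.09  1.28  0.02]
shift to (0, -0.055, 0.181) units [0.17 0.   1.44]
[0.00067288 0.00209848] px
```

View pics/z6.png

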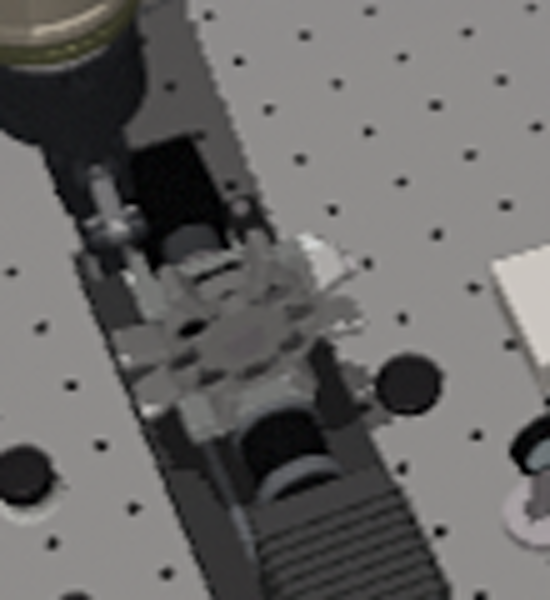

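The blank is at (190,328), upper left, so three clicks are done and the rail is still. Now the fourth push, starting 2 mm farther back.

Request:
{"name": "move_arm", "arguments": {"moves": [[[0.08,0,0.72],[0,0,0],0],[[0,0,0.72],[0,0,0],0],[[0,0,0],[0,0,0],0],[[0.25,0,0],[0,0,0],0],[[0.2,0,0],[0,0,0],0]]}}

```text
clock: 13.55
position: [0.5034, -0.1138, 0.1819]
ee_rot: [0.732, 0.681, 0.0, 0.0]
ft_force: [0.0, -0.1, -0.3]
grip_width: 0.001
```

Request:
{"name": "move_arm", "arguments": {"moves": [[[0.13,0,-0.02],[0,0,0],0],[[0.13,0,-0.06],[0,0,0],0],[[0.13,0,-0.06],[0,0,0],0]]}}

```text
clock: 13.92
position: [0.5037, -0.1061, 0.1849]
ee_rot: [0.733, 0.68, -0.0, 0.001]
ft_force: [1.2, -4.9, -2.9]
grip_width: -0.001
```

Request:
{"name": "move_arm", "arguments": {"moves": [[[0.13,0,-0.04],[0,0,0],0],[[0.15,0,-0.04],[0,0,0],0],[[0.15,0,-0.02],[0,0,0],0],[[0.2,0,0],[0,0,0],0],[[0.2,0,0],[0,0,0],0]]}}

```text
clock: 14.55
position: [0.5053, -0.0836, 0.1876]
ee_rot: [0.732, 0.681, 0.0, 0.0]
ft_force: [0.6, -2.8, 1.3]
grip_width: 0.001
```

Request:
{"name": "move_arm", "arguments": {"moves": [[[0.2,0,0],[0,0,0],0],[[0.2,0,0],[0,0,0],0],[[0.15,0,0],[0,0,0],0],[[0,0,0],[0,0,0],0]]}}

```text
clock: 15.05
position: [0.506, -0.0694, 0.1871]
ee_rot: [0.732, 0.681, -0.0, -0.0]
ft_force: [-0.5, -0.3, -0.6]
grip_width: -0.003
```

```bash
python3 -c "
from h import *
st()(0,0,.187)"
```

```text
t 15.05 unit xyz mm [ -0.2   0.4 187.1] toolx deg vs unit y 0.09 tilt [-0.001  0.001] F [-0.5 -0.3 -0.6] g -0.0 q [ 0.63  0.16 -0.64  1.79  0.1   1.22 -0.1 ]
shift to (0, 0, 0.187) units [-0.02  0.01  0.  ]
```

Same force pattern as push 3. I'll lift clear, back away and check.

Request:
{"name": "move_arm", "arguments": {"moves": [[[0,0,-0.7],[0,0,0],0],[[0,0,-0.9],[0,0,0],0],[[0,0,-0.9],[0,0,0],0],[[-0.8,0,0],[0,0,0],0],[[-0.9,0,0],[0,0,0],0]]}}

```text
clock: 15.68
position: [0.5034, -0.113, 0.2515]
ee_rot: [0.732, 0.681, 0.0, 0.001]
ft_force: [-0.0, 0.7, 0.3]
grip_width: 0.001
```

Request:
{"name": "move_arm", "arguments": {"moves": [[[-0.9,0,0],[0,0,0],0],[[-0.9,0,0],[0,0,0],0],[[-0.9,0,0],[0,0,0],0],[[-0.9,0,0],[0,0,0],0],[[0,0,0],[0,0,0],0]]}}

```text
clock: 16.3
position: [0.4962, -0.2042, 0.2507]
ee_rot: [0.733, 0.68, 0.0, 0.0]
ft_force: [0.6, 0.4, 0.1]
grip_width: 0.002
```

```bash
python3 - <<'E'
from h import *
from workcell import camera
import cv2
st()
T=camera("top");b=camera("scene")[120:240,140:250,::-1]
b=cv2.resize(b,None,fx=5,fy=5,interpolation=cv2.INTER_CUBIC)
a=cv2.imread("pics/z4.png",0)[410:600,150:460].astype(np.float32);g=cv2.cvtColor(b,6)[410:600,150:460].astype(np.float32)
print(np.array(cv2.phaseCorrelate(a,g)[0])/5,"px")
c=np.zeros((600,800,3),np.uint8);c[:,:550]=b;c[:300,555:795]=cv2.resize(T[200:300,240:320,::-1],None,fx=3,fy=3,interpolation=cv2.INTER_CUBIC)
cv2.imwrite("pics/z7.png",c)
E
```

```text
t 16.3 unit xyz mm [  -0.  -134.7  250.7] toolx deg vs unit y -0.14 tilt [ 0.001 -0.   ] F [0.6 0.4 0.1] g 0.0 q [ 0.78  0.17 -0.53  1.64  0.09  1.35  0.16]
[-0.00555209  0.03898239] px
```

View pics/z7.png

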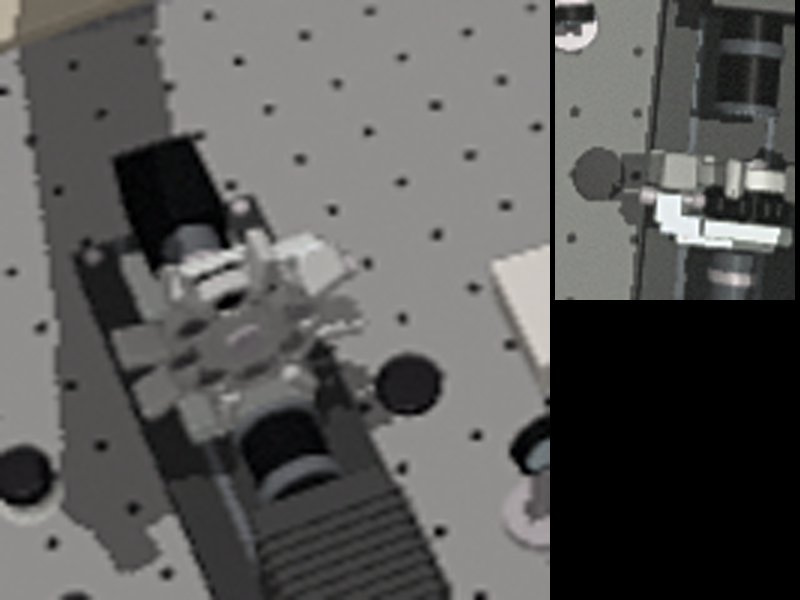

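The black blank is now at the top of the wheel, (230,298), the lugs stand as in a click stop, and the rail and the loose things in view haven't moved. Handing in.

```bash
python3 -c "
from workcell import hand_in
print(hand_in())"
```

```text
the job is handed in; nothing more can be done
None
```

I turned the filter wheel forward four clicks, with four separate pushes of the shut fingertip on successive rim lugs, and handed the job in at about 16 s of the 54 s allowed.

- **Wheel:** I followed the black blank from the beam position up the wheel, checking it after every push. In the last picture it sits at the top, with the lugs placed as in a click stop. Each push ended with close to no force on the finger.
- **Rail unit:** its shift in the scene picture was under 0.05 px, measured against the picture taken after the first push. The loose things visible in the cropped final view look undisturbed; I did not look at the hex driver or the wash bottle again at the end.
- **One check off target:** the second push read 10.3 N sideways and 9 N upward, slightly over the 10 N level-push figure for the rail, because the rising lug rubbed on the fingertip. The rail did not move, and letting the fingertip rise with the lug brought the last two pushes to about 5 N.

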